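Pin the tilting sanding rest and hold it at the set angle

ROBOT

A 7-joint arm with a two-finger parallel gripper is mounted at the origin on the work surface; the furniture and walls round the work are solid. World frame = base frame: x ahead of the robot, y to its left, z up, the work surface at z = 0. Lengths are in mm, angles in rad, forces in N, time in s.
With the tool pointing down it reaches from about 425 to 825 mm from the base axis. Payload 3.6 kg.
Tool frame: the origin (TCP) lies between the finger pads, 19 mm behind the fingertips; this is the grasp point; z points along the fingers, y is the line along which they close (so a half turn about z gives the same grasp; the last joint's range is limited). The gripper opens to 85 mm and grips with 20 to 120 N. Pads are 22 mm wide; open, the fingers measure 114 mm over their backs; the gripper's body (76 mm by 85 mm) begins 54 mm behind the grasp point. The pads swing forward as they close: fully open they stand 13 mm farther back than shut.
Start: joints at [-1.145, 0.615, -0.013, 1.423, 0.008, 1.103, -0.04], TCP at [283.746, 584.767, 249.997] pointing down, gripper open.
Joint ranges: [-3.12, 3.12], [-0.3, 2.06], [-1.34, 1.32], [0.26, 2.42], [-1.36, 4.5], [0.01, 1.98], [-2.84, 2.84]. Speed limits (rad/s): [2.79, 2.79, 3.14, 3.14, 3.14, 3.14, 3.14].

INTERFACE

Orientations are given as a unit quaternion [x, y, z, w].
In Python, from workcell import * gives the robot as it stands. The module is installed in compiled form; this text tells all that it offers.
- The arm moves only by the tool drive_tool, never from a script. Its argument "increments" is a list that holds one entry, the list of rows, each a list of 4 numbers: the shift along the tool's x, y, z as a fraction of full scale, then the turn about the tool's z as a fraction of full scale. In form: [[[tx, ty, tz, roll], ...]]. A call has 1 to 5 rows; each row shifts and turns the commanded pose from where the row before left it, along the tool's axes as they then stand; what a row does not reach is not made up. Full scale, the value 1, is 0.5 m for a shift and 0.5 rad for a turn. A row lasts 1/8 s, in which the tool goes at most 62.5 mm and 10.7 degrees, less where a joint would pass 70% of its speed; a pose out of reach is approached as far as the arm can. A call with a number of a shift or a turn outside -1 to 1 is refused whole. A call with a gripper value outside its range is refused whole. "claw" is the finger opening in mm, from 0 to 85.4, set as the call begins (left out, the last holds). The fingers move at their own pace and stop on an object; "squeeze" is the grip in N (left out, the last holds). Time passes only in rows, so rows that do not move let the fingers close. It gives the time, the measured TCP pose, the force, the opening and the grip force at its end, in the units of the state.
- state(): the state, without advancing time (a new reading comes with each control period).
- read_camera(name): name is "scene" or "top" or "wrist"; returns a dict with "image" (400x640x3 uint8, red, green, blue), "K" (3x3 intrinsics, pixels), "T" (4x4, takes a point from camera to world coordinates). Camera axes: x right, y down, z forward; pixel columns grow to the right and rows downward; lengths in mm; the calibration is good to about 2 mm. A picture is of the moment at which its call begins. There is no depth.
- hand_in(): hands the job in; it is judged then, once.
The state is a dict: "t": time; "joint_positions": joint angles; "joint_velocities": joint speeds; "tau": joint torques, N m; "position": TCP position; "tool_rot": TCP orientation; "force": force on the tool from outside, world axes, zero at the start; "ft_torque": the same for the moment, N m; "opening": finger opening in mm; "gripper_force": force on a finger pad.
Only numpy, scipy, OpenCV 4.12 (cv2) and the standard library are available. Lean on these libraries where they do the work, as an engineer would, in place of code of your own. Each camera call takes 0.05 s, during which the arm holds its last target. There are 200 camera calls.

TASK

The tilting sanding rest sits in the fork of its stud block with the hinge pin only started. Push the pin through fork and rest until its head is fully home against the steel bush, then take the rest by its upright wooden handle and rock it until the swinging pointer of the angle gauge settles on the set-hand at the dial's rim. Finish while still gripping the handle and holding the rest steady at that reading, so that it can be clamped there; leave the other things on the bench alone.

Things in the scene. Friction and masses are not known exactly. Their poses are not given: they have to be found in the camera images.
- stud_stand: Fixed stand: joist offcut (60x106x38 mm) under a stud block (44x98 mm) with uneven top and a fork of two steel straps. Origin: centre of the underside. x: along the hinge axis, front strap to back (away from the robot); y: to the rest's handle end. Hinge axis 98 mm up; straps' outer faces at x = -28 and +28 mm; a guide bush (21 mm round) on the front strap ends at x = -42 mm.
- fork_axis (a point): Point on the hinge axis midway between the straps, 98 mm above the stand's origin; the rest's bore lies here. Axes of the stand.
- pin_seat (a point): Point on the hinge axis in the end face of the front strap's guide bush, where the pin's head has to seat. Axes of the stand: the pin is pushed along +x. In front of it, bench and stand stay below 60 mm height.
- hinge_pin: Loose steel pin: shank 10 mm thick, 80 mm long, bevelled tip; domed round head 23 mm across, 7 mm thick. Origin: on its axis, at the head's underside; x points to the tip. At the start it is through the bush and front strap and part-way into the rest's bore, 22 to 32 mm left to go, loose in its 11 mm holes; a few newtons on the head slide it in. Home: origin at pin_seat.
- tilt_rest: Loose rest, 0.55 kg: wooden table (58x210x12 mm, top 32 mm above the hinge axis) on a steel boss that lies in the stud's notch; it rocks about the pin. Origin: middle of the bore. Level, its axes are the stand's (y to the handle end). Left alone it lies on the stud's right shoulder, handle end 0.2 rad up; 2 to 3 N on the handle rock it; the left shoulder stops it 0.39 rad the other way.
- handle (a point): Grip point of the handle, an upright dark wooden block on the left end of the rest: 18 mm thick along x, 24 mm wide along y, from 32 to 77 mm above the bore. The point is inside it, 88 mm left of and 56 mm above the bore (24 mm above the table's top), on axes of the rest. Fingers go in front of and behind it (closing along x); nothing else stands there.
- dial_centre (a point): Middle of the front of the gauge's round dial: 88 mm across, white, facing -x (towards the robot), at the right end of the rest, 58 mm right of and 80 mm above the bore. Ticks every 5 degrees at its upper side, longer every 15. Axes of the rest.
- pointer (a joint): The slim weighted pointer in the dial. It swings freely and settles upright, so its value (rad) is the reading: 0 with the rest level, positive with the handle end pressed down, about -0.2 at the start. After a movement it swings for about a second.
- pointer_tip (a point): Upper tip of the pointer, 32 mm from the dial's centre. Its z points along the pointer, to the tip.
- set_hand (a joint): The set-hand: a diamond-shaped tab at the rim of the dial with a small lug on the bezel, already set to the wanted reading (rad, on the pointer's scale: -0.06 to 0.30; positive lies right of the dial's top). It keeps its place on the dial and turns with the rest.
- set_hand_tip (a point): Inner tip of the set-hand, 33 mm from the dial's centre. Its z points along the set-hand, outwards from the dial's centre.
- sanding_block: Loose cork and wood sanding block, 48 x 88 x 30 mm, lying on the bench. Leave alone.
- wood_blank: Loose dark painted wooden block, 58 x 46 x 32 mm, lying on the bench. Leave alone.
- jar_bare: Loose unpainted turned wooden jar, 67 mm across, 58 mm high, standing on the bench. Leave alone.

How it is judged:
By the outcome, as a careful person would: the job done as asked, in the order asked, and still so for the second after the job is handed in, while the arm keeps its last pose, push and grip.
It also fails if it takes over 42 s, if anything falls off the work surface, if the arm or the gripper's body presses on something with over 40 N, if the wrist force passes 120 N, or if a joint passes its speed limit or range.

## Working session

There is one attempt and no reset: what is moved stays moved. The work goes in short steps, Python scripts to look and compute and a tool call to move; the robot and the scene stay as the last step left them, time stands still between calls to the robot, and variables do not carry over. Pictures are saved under pics/ and viewed, at most 10 in all, crops included, and the job is handed in when it is done.

Besides the shell and the picture viewer there is one more tool, called after "Request:" as a command line: name --argument value ..., lists and objects as JSON in quotes. drive_tool: Moves the arm, as the interface text tells. Shift numbers are shares of 0.5 m and turn numbers shares of 0.5 rad, none past 1 either way. Its arguments: {"type":"object","properties":{"increments":{"type":"array"},"claw":{"type":"number"},"squeeze":{"type":"number"}},"required":["increments"]}

```bash
mkdir -p pics
python3 - <<'E'
from workcell import *
import cv2,numpy as np
s=state();print(s)
for n in ["scene","top"]:
    c=read_camera(n);cv2.imwrite(f"pics/{n}0.png",c["image"][:,:,::-1]);np.savez(f"{n}0.npz",**c);print(n,c["K"].round(1).tolist(),c["T"].round(3).tolist())
E
```

```text
{'t': 0.0, 'joint_positions': array([-1.14553371,  0.61593519, -0.01261904,  1.42493082,  0.00807011,
        1.10337023, -0.04041434]), 'joint_velocities': array([-0.00118412,  0.00021871, -0.00125276, -0.00071457,  0.00054724,
       -0.0010657 , -0.00011752]), 'tau': array([-4.00903482e-04, -4.69207156e+01,  2.59486483e-01, -1.71033400e+01,
        1.00282443e-02,  9.60836507e-03,  1.51215846e-05]), 'position': array([283.42633163, 584.14943015, 248.81711016]), 'tool_rot': array([ 2.23945155e-01,  9.74600885e-01, -1.26526647e-03, -2.85798238e-04]), 'force': array([-0.66826701, -0.29316305,  0.7923436 ]), 'ft_torque': array([ 0.03457114, -0.0147958 ,  0.00778269]), 'gripper_force': 0.0, 'opening': 85.32855723968709}
scene [[516.8, 0.0, 317.0], [0.0, 516.8, 200.8], [0.0, 0.0, 1.0]] [[-0.975, -0.134, 0.176, 205.332], [-0.221, 0.639, -0.737, 1088.345], [-0.014, -0.757, -0.653, 972.53], [0.0, 0.0, 0.0, 1.0]]
top [[464.8, 0.0, 323.1], [0.0, 464.8, 206.6], [0.0, 0.0, 1.0]] [[0.014, -0.993, 0.12, 292.223], [-1.0, -0.012, 0.011, 167.018], [-0.009, -0.12, -0.993, 1152.198], [0.0, 0.0, 0.0, 1.0]]
```

View pics/scene0.png

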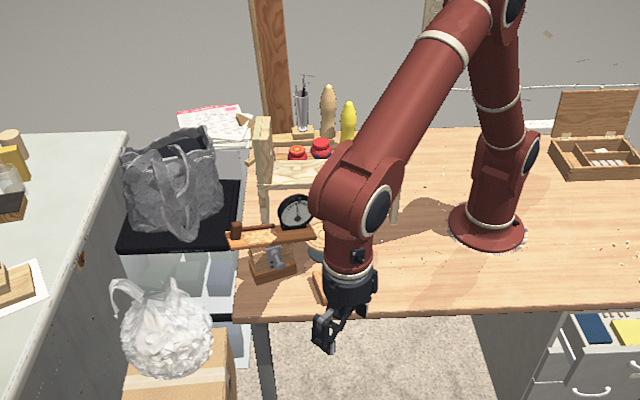

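View pics/top0.png

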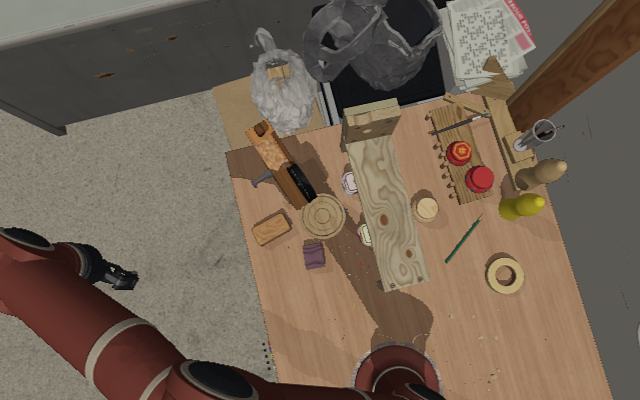

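Run:
```python
import cv2,numpy as np
a=np.load("scene0.npz")["image"][175:300,215:335,::-1];b=np.load("top0.npz")["image"][110:245,235:355,::-1]
f=lambda i,k:cv2.resize(i,None,fx=k,fy=k,interpolation=cv2.INTER_CUBIC)
cv2.imwrite("pics/s1.png",f(a,4.8)[:600]);cv2.imwrite("pics/t1.png",f(b,4.4))
```

```text
(no output)
```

View pics/s1.png

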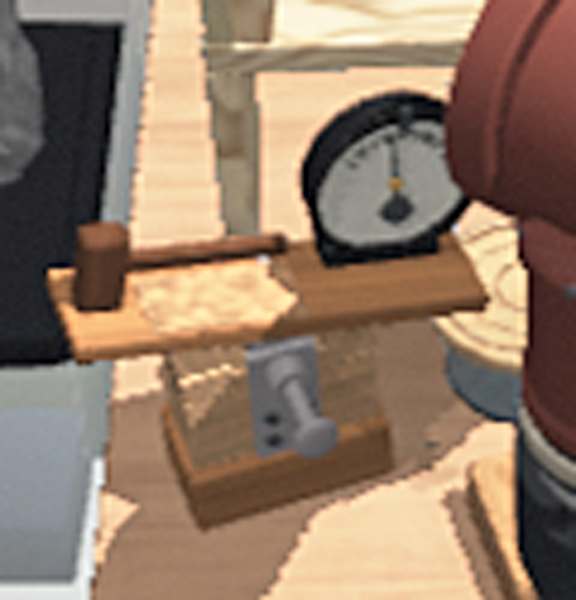

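View pics/t1.png

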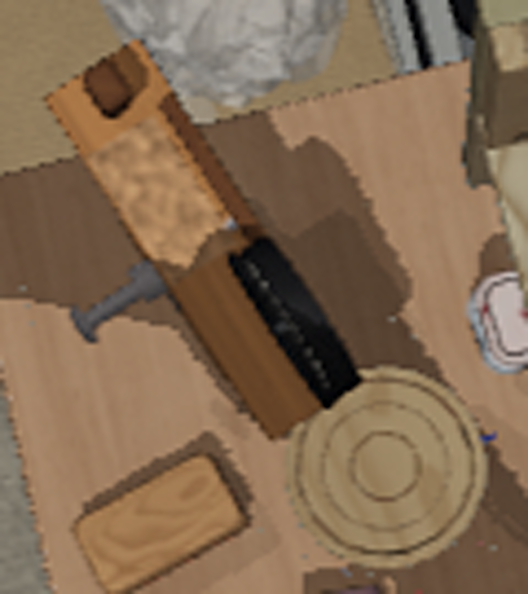

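```bash
cat > h.py <<'E'
import numpy as np
def ray(c,p):
    d=c["T"][:3,:3]@np.linalg.solve(c["K"],[p[0],p[1],1]);return c["T"][:3,3],d/np.linalg.norm(d)
def tri(rs):
    A=sum(np.eye(3)-np.outer(d,d) for o,d in rs);b=sum((np.eye(3)-np.outer(d,d))@o for o,d in rs)
    p=np.linalg.solve(A,b);return p,[np.linalg.norm(np.cross(p-o,d)) for o,d in rs]
def proj(c,p):
    q=c["K"]@(c["T"][:3,:3].T@(np.asarray(p)-c["T"][:3,3]));return q[:2]/q[2]
E
python3 - <<'E'
from h import *
S=np.load("scene0.npz");T=np.load("top0.npz")
P=dict(head=((318,437),(88,322)),FL=((78,348),(47,97)),BL=((50,272),(140,40)),FR=((487,298),(275,440)),handle=((102,232),(113,75)))
R={}
for k,(s,t) in P.items():
    p,e=tri([ray(S,(215+s[0]/4.8,175+s[1]/4.8)),ray(T,(235+t[0]/4.4,110+t[1]/4.4))]);R[k]=p;print(k,p.round(1),np.round(e,1))
d=R["FR"]-R["FL"];print(np.linalg.norm(d),np.degrees(np.arctan2(-d[1],-d[0])),np.arcsin(d[2]/210))
E
```

```text
head [471.9 336.3  94.5] [0.5 0.5]
FL [578.6 352.2 147.8] [0.3 0.3]
BL [609.3 306.2 146.6] [0.5 0.5]
FR [411.2 236.5 102.3] [0.7 0.7]
handle [577.5 313.1 186. ] [1.2 1.2]
208.49893200417523 34.65964445001339 -0.21851022074146176
```

Request:
drive_tool --increments '[[[0,0,0,0.345],[0,0,0,0.345],[0,0,0,0.345],[0,0,0,0]]]' --claw 0 --squeeze 40

```text
t: 0.6
position: [283.4, 584.5, 249.4]
tool_rot: [0.465, 0.885, -0.001, 0.0]
force: [0.1, -0.3, -0.1]
opening: 12.3
gripper_force: 0.0
```

Request:
drive_tool --increments '[[[-0.1,0.006,0.056,0],[-0.1,0.006,0.056,0],[-0.1,0.006,0.056,0],[-0.1,0.006,0.056,0],[0,0,0,0]]]'

```text
t: 1.23
position: [410.1, 419.8, 135.6]
tool_rot: [0.469, 0.883, -0.004, 0.001]
force: [-1.1, -0.3, 0.1]
opening: -0.2
gripper_force: 0.0
```

```bash
cat >> h.py <<'E'
A=np.radians(34.5);B=np.array([516.7,274.2,98.])
SX=np.array([np.sin(A),-np.cos(A),0]);SY=np.array([np.cos(A),np.sin(A),0])
def st():
    from workcell import state
    from scipy.spatial.transform import Rotation as Ro
    s=state();d=s["position"]-B;R=Ro.from_quat(s["tool_rot"]).as_matrix()
    print("t",round(s["t"],2),"stand xyz",(d@SX).round(1),(d@SY).round(1),s["position"][2].round(1),"tool y az",np.degrees(np.arctan2(R[1,1],R[0,1])).round(2),"toolz",R[:,2].round(3),"F stand",(s["force"]@SX).round(1),(s["force"]@SY).round(1),s["force"][2].round(1),"j",s["joint_positions"].round(2),"open",round(s["opening"],1),round(s["gripper_force"],1))
    return s
E
python3 -c "
from h import *
st()"
```

```text
t 1.23 stand xyz -180.4 -5.4 135.6 tool y az 34.07 toolz [-0.001 -0.008 -1.   ] F stand -0.4 -1.1 0.1 j [-0.9   0.65  0.11  1.74 -0.09  0.76 -0.16] open -0.2 0.0
```

Request:
drive_tool --increments '[[[-0.06,0.006,0.056,0],[-0.02,0,0,0],[0,0,0,0]]]'

```text
t: 1.6
position: [432.3, 395.7, 110.8]
tool_rot: [0.466, 0.885, 0.001, -0.0]
force: [-0.1, -0.8, -0.2]
opening: 0.1
gripper_force: 0.0
```

```bash
cat >> h.py <<'E'
def snap(n,i,crop=None,k=1):
    import cv2
    from workcell import read_camera
    c=read_camera(n);np.savez(f"{n}{i}.npz",**c);im=c["image"][:,:,::-1]
    if crop: im=im[crop[1]:crop[3],crop[0]:crop[2]]
    im=cv2.resize(im,None,fx=k,fy=k,interpolation=cv2.INTER_CUBIC);return im
E
python3 -c "
from h import *
import cv2
st()
a=snap('scene',2,(215,165,335,285),3.3);b=snap('top',2,(235,110,355,230),3.3);w=snap('wrist',2)
cv2.imwrite('pics/c2.png',np.hstack([a,b]));cv2.imwrite('pics/w2.png',w)"
```

```text
t 1.6 stand xyz -148.0 -0.7 110.8 tool y az 34.47 toolz [ 0.001  0.001 -1.   ] F stand 0.6 -0.5 -0.2 j [-0.84  0.68  0.09  1.77 -0.09  0.7  -0.09] open 0.1 0.0
```

View pics/c2.png

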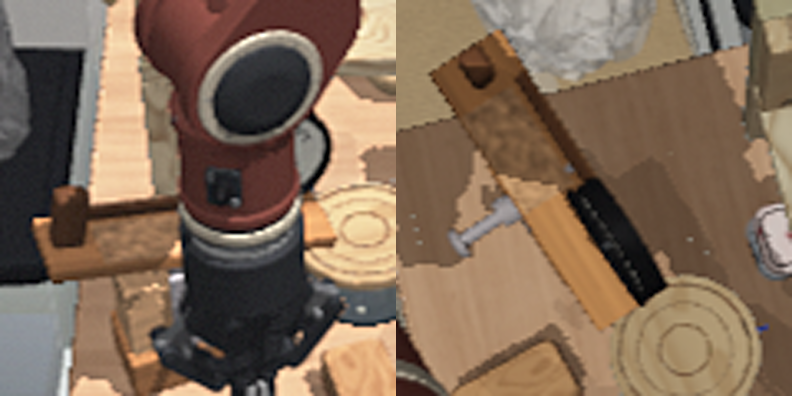

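Request:
drive_tool --increments '[[[-0.06,0,0.005,0],[-0.03,0,0,0],[-0.012,0,0,0],[-0.012,0,0,0],[0,0,0,0]]]'

```text
t: 2.38
position: [464.0, 348.7, 107.6]
tool_rot: [0.466, 0.885, 0.0, -0.0]
force: [-0.1, 0.1, -0.5]
opening: -0.3
gripper_force: 0.0
```

Request:
drive_tool --increments '[[[-0.012,0,0,0],[-0.012,0,0,0],[-0.012,0,0,0],[0,0,0,0]]]'

```text
t: 2.88
position: [475.0, 332.6, 107.5]
tool_rot: [0.467, 0.885, -0.0, 0.0]
force: [-0.5, -0.5, -0.2]
opening: -0.0
gripper_force: 0.0
```

```bash
python3 -c "
from h import *
import cv2
st()
a=snap('scene',3,(215,165,335,285),3.3);b=snap('top',3,(235,110,355,230),3.3)
cv2.imwrite('pics/c3.png',np.hstack([a,b]))"
```

```text
t 2.88 stand xyz -71.7 -1.3 107.5 tool y az 34.38 toolz [ 0.    -0.001 -1.   ] F stand 0.1 -0.7 -0.2 j [-0.7   0.68  0.08  1.78 -0.08  0.68  0.02] open -0.0 0.0
```

View pics/c3.png

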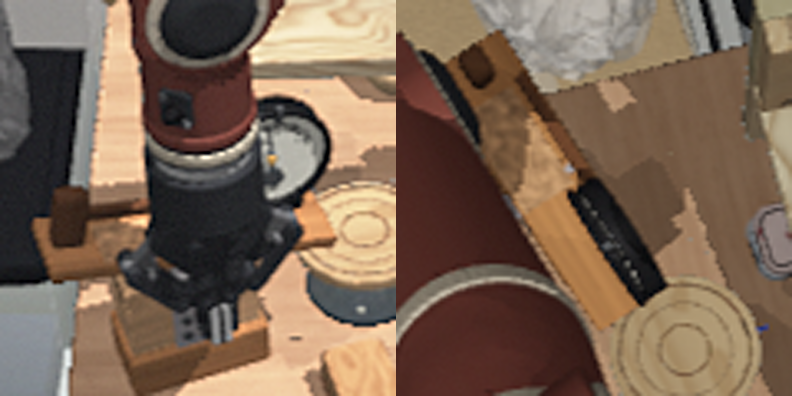

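Request:
drive_tool --increments '[[[-0.008,0,0,0],[-0.008,0,0,0],[0,0,0,0]]]'

```text
t: 3.35
position: [479.3, 326.3, 107.5]
tool_rot: [0.466, 0.885, -0.0, 0.0]
force: [-0.5, 0.0, 0.0]
opening: 0.1
gripper_force: 0.0
```

Request:
drive_tool --increments '[[[-0.006,0,0,0],[0,0,0,0]]]'

```text
t: 3.6
position: [480.5, 324.7, 107.5]
tool_rot: [0.466, 0.885, 0.0, -0.0]
force: [-0.6, 1.4, 0.6]
opening: 0.1
gripper_force: 0.5
```

Request:
drive_tool --increments '[[[-0.006,0,0,0],[0,0,0,0]]]'

```text
t: 3.85
position: [480.6, 324.6, 107.6]
tool_rot: [0.465, 0.885, 0.001, -0.002]
force: [-2.5, 4.3, 0.2]
opening: -0.1
gripper_force: 2.6
```

```bash
python3 -c "
from h import *
st()"
```

```text
t 3.85 stand xyz -62.0 -1.2 107.6 tool y az 34.59 toolz [-0.002  0.003 -1.   ] F stand -4.9 0.3 0.2 j [-0.68  0.68  0.07  1.78 -0.08  0.68  0.05] open -0.1 2.6
```

Request:
drive_tool --increments '[[[-0.008,0,0,0],[0,0,0,0],[0,0,0,0]]]'

```text
t: 4.22
position: [480.7, 324.4, 107.6]
tool_rot: [0.464, 0.886, 0.002, -0.004]
force: [-5.8, 7.3, 1.4]
opening: -0.1
gripper_force: 5.0
```

Request:
drive_tool --increments '[[[-0.008,0,0,0],[0,0,0,0],[0,0,0,0]]]'

```text
t: 4.6
position: [480.7, 324.3, 107.6]
tool_rot: [0.462, 0.887, 0.003, -0.006]
force: [-9.1, 11.0, 2.0]
opening: 0.0
gripper_force: 7.5
```

```bash
python3 -c "
from h import *
st()"
```

```text
t 4.6 stand xyz -61.7 -1.3 107.6 tool y az 34.91 toolz [-0.008  0.011 -1.   ] F stand -14.2 -1.3 2.0 j [-0.66  0.68  0.06  1.78 -0.08  0.68  0.06] open 0.0 7.5
```

Request:
drive_tool --increments '[[[0.03,0,0,0],[0.07,0,0,0],[0.1,0,0,-0.3],[0.1,0,-0.05,-0.34],[0,0,0,0]]]' --claw 60

```text
t: 5.22
position: [393.1, 439.7, 134.3]
tool_rot: [0.315, 0.949, 0.003, -0.001]
force: [-0.3, -0.6, 0.8]
opening: 60.1
gripper_force: 0.0
```

```bash
python3 -c "
from h import *
import cv2
st()
a=snap('scene',4,(215,165,335,285),3.3);b=snap('top',4,(235,110,355,230),3.3)
cv2.imwrite('pics/c4.png',np.hstack([a,b]))"
```

```text
t 5.22 stand xyz -206.4 -8.1 134.3 tool y az 53.31 toolz [ 0.001  0.006 -1.   ] F stand 0.4 -0.6 0.8 j [-0.88  0.65  0.    1.74 -0.01  0.75  0.06] open 60.1 0.0
```

View pics/c4.png

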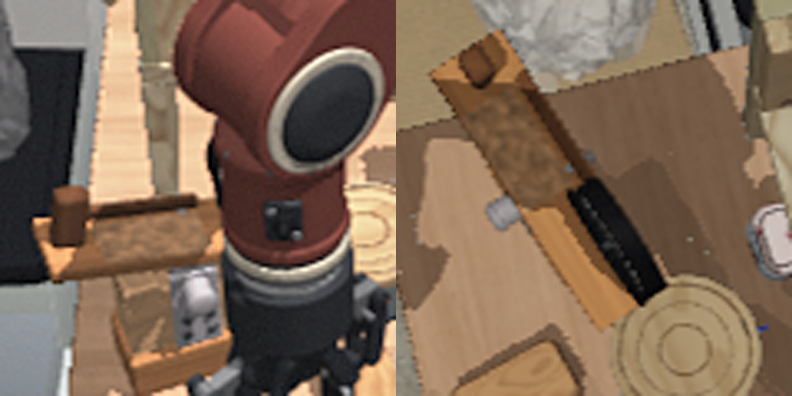

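Run:
```python
from h import *
S=np.load("scene4.npz");T=np.load("top4.npz")
for s,t in (((200,287),(495,214)),((69,193),(480,68))):
    p,e=tri([ray(S,(215+s[0]/3.3,165+s[1]/3.3)),ray(T,(235+(t[0]-396)/3.3,110+t[1]/3.3))]);d=p-B
    print((d@SX).round(1),(d@SY).round(1),p[2].round(1),np.round(e,1))
W=np.load("wrist2.npz");print(W["K"].tolist());print(W["T"].round(2).tolist())
# wrist cam in tool frame at that time
from scipy.spatial.transform import Rotation as Ro
R=Ro.from_quat([0.466,0.885,0.001,0]).as_matrix();print("cam pos tool",(R.T@(W["T"][:3,3]-[432.3,395.7,110.8])).round(1),"axes",(R.T@W["T"][:3,:3]).round(2).tolist())
np.savez
f=-0.2
for a in(f,): 
    c=B+SX*5+SY*(-58*np.cos(a)-80*np.sin(-a))+np.array([0,0,80*np.cos(a)-58*.2]);print("dial",c,proj(W,c))
```

```text
-46.0 -0.8 111.0 [0.8 0.8]
-0.5 69.7 185.9 [2.8 2.8]
[[312.7218475723715, 0.0, 322.13691441386953], [0.0, 312.7218475723715, 204.01904039079508], [0.0, 0.0, 1.0]]
[[0.82, 0.54, 0.19, 384.52], [0.57, -0.78, -0.27, 467.69], [0.0, 0.32, -0.95, 234.98], [0.0, 0.0, 0.0, 1.0]]
cam pos tool [  86.5    1.6 -124.1] axes [[0.0, -0.95, -0.32], [1.0, 0.0, 0.0], [-0.0, -0.32, 0.95]]
dial [459.58722838 228.88044752 164.80532623] [161.32770506 647.23227035]
```

View pics/w2.png

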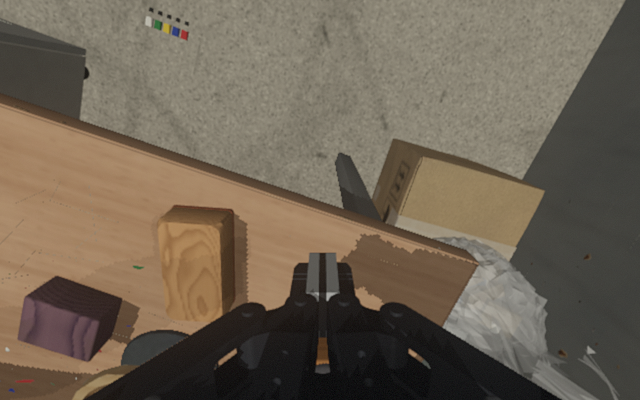

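Request:
drive_tool --increments '[[[0,0,-0.1,0.328],[0,0,-0.052,0.328],[0,0,0,0]]]' --claw 0

```text
t: 5.7
position: [398.9, 433.2, 210.2]
tool_rot: [0.471, 0.882, 0.002, 0.002]
force: [-0.1, 0.3, -1.1]
opening: 5.5
gripper_force: 0.0
```

Request:
drive_tool --increments '[[[-0.094,0.022,0,0],[-0.094,0.022,0,0],[-0.094,0.022,0,0],[-0.094,0.022,0,0],[0,0,0,0]]]'

```text
t: 6.32
position: [541.7, 295.0, 206.3]
tool_rot: [0.474, 0.88, -0.003, 0.002]
force: [0.3, 0.2, -0.0]
opening: -0.0
gripper_force: 0.0
```

Request:
drive_tool --increments '[[[0,0,0,0],[0,0,0,0]]]'

```text
t: 6.58
position: [536.4, 304.1, 207.6]
tool_rot: [0.468, 0.884, -0.001, -0.001]
force: [-0.7, 0.5, -0.1]
opening: 0.2
gripper_force: 0.0
```

```bash
cat >> h.py <<'E'
def rect(c,yd,zd,xd=5.,k=8,h=48):
    "dial-plane patch, k px/mm, seen from the front: right = -SY, up = +Z"
    import cv2
    o=B*[1,1,0]+SX*xd;src=[];dst=[]
    for a,b in((-h,-h),(h,-h),(h,h),(-h,h)):
        src.append(proj(c,o+SY*(yd-a)+np.array([0,0,zd+b])));dst.append(((a+h)*k,(h-b)*k))
    H=cv2.getPerspectiveTransform(np.float32(src),np.float32(dst))
    return cv2.warpPerspective(c["image"],H,(int(2*h*k),int(2*h*k)),flags=cv2.INTER_CUBIC)[:,:,::-1]
E
python3 - <<'E'
from h import *
import cv2
st();w=snap("wrist",5);c=np.load("wrist5.npz")
r=rect(c,-72.8,164.9,k=5)
cv2.imwrite("pics/d5.png",np.hstack([cv2.copyMakeBorder(w[:,:320],0,80,0,0,0),r]))
E
```

```text
t 6.58 stand xyz -13.5 33.2 207.6 tool y az 34.15 toolz [-0.002 -0.    -1.   ] F stand -0.8 -0.3 -0.1 j [-0.62  0.61  0.11  1.58 -0.08  0.96  0.12] open 0.2 0.0
```

View pics/d5.png

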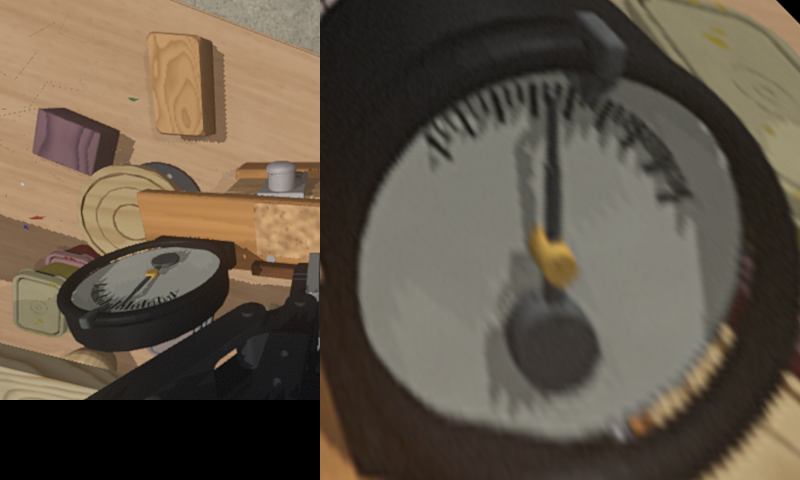

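Run:
```python
from h import *
import cv2
c=np.load("wrist5.npz");c={k:c[k] for k in c}
k=10;r=rect(c,-72.8,164.9,k=k)
g=cv2.cvtColor(r,cv2.COLOR_BGR2GRAY)
m=cv2.morphologyEx((g>105).astype(np.uint8),cv2.MORPH_CLOSE,np.ones((25,25)))
n,l,s,ce=cv2.connectedComponentsWithStats(m);i=l[620,300];cn=max(cv2.findContours((l==i).astype(np.uint8),0,1)[0],key=cv2.contourArea)
(cx,cy),ax,an=cv2.fitEllipse(cv2.convexHull(cn));print("face mm",cx/k-48,48-cy/k,np.array(ax)/k,an)
cx,cy=460,515
cx0,cy0=(551-320)*2,257*2
ang=np.arange(-60,72,1.5)
print("     "+" ".join(f"{a:4.0f}" for a in ang[::2]))
for R in (26,28,30,31,32,33,34,35,36,37,38,40,42):
    a=np.radians(ang);v=cv2.remap(cv2.GaussianBlur(g,(0,0),2),np.float32([cx0+R*k*np.sin(a)]),np.float32([cy0-R*k*np.cos(a)]),1)[0]
    print(R,"".join(f"{x//10:x}"if x<160 else "F" for x in v), )
```

```text
face mm -4.084143066406249 -8.08184814453125 [64.64958496 76.8987854 ] 116.2998046875
      -60  -57  -54  -51  -48  -45  -42  -39  -36  -33  -30  -27  -24  -21  -18  -15  -12   -9   -6   -3    0    3    6    9   12   15   18   21   24   27   30   33   36   39   42   45   48   51   54   57   60   63   66   69
26 cccccccccccccccccccccccccccccccbaa989985448b989aba9acca99abcb978accb98655789a9997658bccc
28 ccccccccc99cccccccaabbccbababaabcb976885358855798889745789999754789999865456776666556899
30 ccccb99ac64abbcba938b98aaa638a88ab843785457744788897535776665554455555554455566666546899
31 cccccb9ac65a89bb9939c8898962797898843884357744766755644655655544565565555556677778887889
32 ccccccbab65c86a89b48c7885872784875853863566744654445644655675454565666678899999999999999
33 cccccccca44c77b7ac47a6884872774864853764755753644445654665776778999999999999999999999999
34 ccccccccc55b7aa69c4795894872784874853765755854443445678888999998889999999999999999999999
35 ccccccccc8696aa5783785885874875976976877978865443444578888889888999999999999999999999999
36 a988888887655674553553564655656757778888989755444443467888889888999999999999999999999999
37 4343333333323232232332323233333333444445566444333333447888888988988888888999999999999999
38 2222222222222222222232222222222222222222222232332344456888999898888888888888889999999999
40 333333333333333332333332233332333333333333333333344455333222223345567788aba8878997533333
42 3333332333233333333333333344344444444544443333334345553333333333333333333332333332233333
```

```bash
cat > dial.py <<'E'
from h import *
import cv2
from scipy.optimize import least_squares
from scipy.signal import find_peaks
k=10
def fit(g):
    cx,cy=462.,514.;pts=[]
    for R in (27,28,29):
        fa=np.arange(-55,72,.25);a=np.radians(fa)
        v=cv2.remap(cv2.GaussianBlur(g,(0,0),2.5),np.float32([cx+R*k*np.sin(a)]),np.float32([cy-R*k*np.cos(a)]),1)[0].astype(float)
        p,_=find_peaks(-v,prominence=12);q=fa[p]
        for i,e in enumerate((-46,-32,-20,-7,7,19,33,48,64)):
            if e in(-7,): pass
            j=np.argmin(abs(q-e))
            if abs(q[j]-e)<3.5: t=np.radians(q[j]);pts.append((cx+R*k*np.sin(t),cy-R*k*np.cos(t),15*(i-4)))
    pts=np.array(pts)
    def res(x):
        a=np.degrees(np.arctan2((pts[:,0]-x[0])*x[3],-(pts[:,1]-x[1])))
        return a-pts[:,2]-x[2]
    s=least_squares(res,[cx,cy,11,1],loss="soft_l1",x_scale=[10,10,1,.1])
    print("n",len(pts),"fit",s.x.round(2),"res",res(s.x).round(1));return s.x
if __name__=="__main__":
    c=np.load("wrist5.npz");c={q:c[q] for q in c};r=rect(c,-72.8,164.9,k=k);g=cv2.cvtColor(r,cv2.COLOR_BGR2GRAY)
    x=fit(g);rd=np.arange(-25,25,1.)
    print("reading deg ",-25,"..24, R rows; scale by y")
    for R in np.arange(12,44,1.5):
        a=np.radians(rd+x[2])
        v=cv2.remap(g,np.float32([x[0]+R*k*np.sin(a)/x[3]]),np.float32([x[1]-R*k*np.cos(a)]),1)[0]
        print(f"{R:5.1f}","".join(f"{q//10:x}"if q<160 else "F" for q in v))
E
python3 dial.py
```

```text
n 23 fit [447.62 483.96  10.9    1.03] res [ 1.5  1.3 -1.   0.1  0.4 -0.1 -0.   0.2  0.   0.2 -0.   0.1  0.3 -0.1
  0.3 -0.  -0.4 -0.4 -0.8 -0.5 -0.7  1.3 -0.8]
reading deg  -25 ..24, R rows; scale by y
 12.0 abbcccccccccba986544444445556789abbccccccccccccccc
 13.5 999aaabbcccccb9865444444445679abbccccccccccccccccc
 15.0 88889bbcccdcba86555554444679abcccccccccccccccccccc
 16.5 88889aabcccccbb98643445679abcccccccccccccccccccccc
 18.0 8899abbbbbccccb975433468abcccccccccccccccccccccccc
 19.5 89aaaa9999abbba975444579bbbbbbcccccccccccccccccccc
 21.0 a99998888889aa976433568abba9abbccccccccccccccccccc
 22.5 cbbaaaa998999887543457abba989aabcbbaabccccccbaaabb
 24.0 bcccdcb998889987543468a9988889aaa989abcccba9889abc
 25.5 99abccb975457986533468964357899888899875556789aaaa
 27.0 88899ba8633579864345777543578899999887544578899999
 28.5 47997578633588632355677633577656765466544566556665
 30.0 47874478633587546874468643476544444566544566545666
 31.5 58985589744787558875588754444334444567666777668876
 33.0 66656777778888889999997555544334444445678888888888
 34.5 22222223222222333345433333333343443334567888888889
 36.0 32233233333333223223222322222223444444567889999889
 37.5 33333333333333333333333333333334444545543332344567
 39.0 44444444554554544444333333333333444555543333333323
 40.5 44444444444455455444444444333333455555443333333333
 42.0 34444444333334333333343333434456787776433443334333
 43.5 32323333333333333333333333467788999643444444444444
```

Request:
drive_tool --increments '[[[0.073,-0.08,0,0],[0,0,0,-0.35],[0,0,0,-0.35],[0,0,0,-0.35],[0,0,0,-0.35]]]'

```text
t: 7.25
position: [483.3, 312.0, 208.5]
tool_rot: [0.134, 0.991, 0.0, -0.0]
force: [-0.7, 0.0, 0.7]
opening: -0.0
gripper_force: 0.0
```

Request:
drive_tool --increments '[[[0,0,0,-0.35],[0,0,0,0],[0,0,0,0]]]'

```text
t: 7.62
position: [483.8, 311.4, 208.5]
tool_rot: [0.052, 0.999, -0.0, -0.0]
force: [0.8, 0.0, -0.8]
opening: -0.1
gripper_force: 0.0
```

```bash
cat > d2.py <<'E'
from dial import *
st();w=snap("wrist",6);c=np.load("wrist6.npz");c={q:c[q] for q in c}
r=rect(c,-72.8,164.9,k=k);cv2.imwrite("r6.png",r)
q=np.load("wrist5.npz");q={z:q[z] for z in q};r5=rect(q,-72.8,164.9,k=k)
f=lambda i:i[20:620,160:760]
a=np.hstack([cv2.resize(f(r5),(400,400),interpolation=3),cv2.resize(f(r),(400,400),interpolation=3)])
cv2.imwrite("pics/d6.png",a)
for n,cc in(("5",q),("6",c)):
    p=cc["T"][:3,3]-B;print(n,"cam stand",(p@SX).round(1),(p@SY).round(1),(p[2]+98).round(1))
E
python3 d2.py
```

```text
t 7.62 stand xyz -49.3 -6.0 208.5 tool y az 84.06 toolz [-0. -0. -1.] F stand 0.4 0.7 -0.8 j [-0.53  0.54 -0.13  1.7   0.09  0.91  0.78] open -0.1 0.0
5 cam stand -98.0 35.5 331.4
6 cam stand -104.5 -68.3 332.2
```

View pics/d6.png

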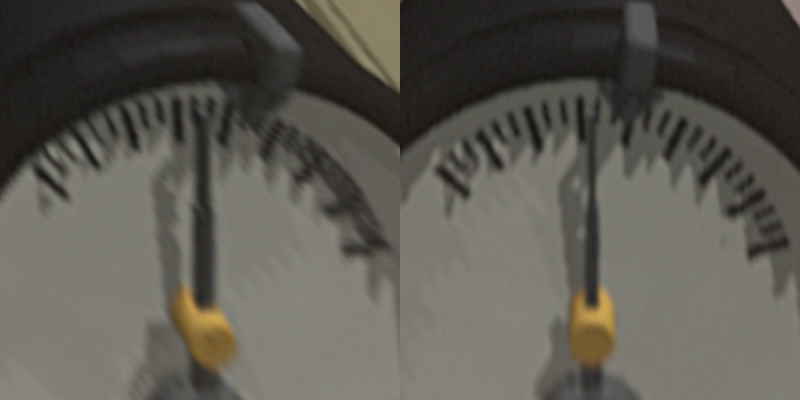

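Run:
```python
from dial import *
r=cv2.imread("r6.png");g=cv2.cvtColor(r,cv2.COLOR_BGR2GRAY)
# rows: gray around tab, every 3 rect px, x from 420 to 580
print("x from 420 step 4")
for y in range(20,240,8):
    print(y,"".join(f"{q//8:x}" if q<128 else "F" for q in cv2.blur(g,(3,3))[y,420:580:3]))
h=cv2.inRange(cv2.cvtColor(r,cv2.COLOR_BGR2HSV),(12,120,80),(30,255,255));ys,xs=np.nonzero(h);print("hub x",xs.min(),xs.max(),np.median(xs),"y",ys.min(),ys.max())
# polar from hub base
cx,cy=448,480
print("polar -60..70 step1.5")
for R in(26,27,28,29,30,31,32,33,34):
    a=np.radians(np.arange(-60,72,1.5));v=cv2.remap(g,np.float32([cx+R*k*np.sin(a)]),np.float32([cy-R*k*np.cos(a)]),1)[0]
    print(R,"".join(f"{q//10:x}"if q<160 else "F" for q in v))
```

```text
x from 420 step 4
20 445555555555555555555555555677766666665554555444455554
28 44555555555555555555555556789aaaaaaaaa9865455555554444
36 33444443333333433333333345789aabbaaabbaa86555555555555
44 3333333333333333333333334578aabbbabbbaaa97544444555554
52 44444444444444444444444445789aabbaaaaaaaa7433443444444
60 55555555555555555555554444689abbbbbaabbba8544444333333
68 55555555565555555555565555689aabbbbbbbaba9644444444444
76 5555555555555555655566544467899aaabbbbaba9754444444445
84 555555555555555555555443445677889999aaaaa9765555555555
92 445544444444444444554443444556677777878887666666666655
100 444444444443444434444443444555666556666665556666666666
108 433433333343443334433444444555666666666655544444555556
116 333333333333333343333334444556666666666655433444444444
124 333333333333333333333334445555666655566654433344434334
132 333333333333332233333334445555555555666554333333334433
140 788888888776554455543334455565556655555543333333333443
148 aabbbbbbbbaa865666655444455555555556555444433333333333
156 bbabbbbbbbba976666655444554454554445544455666777766665
164 a98789aabba988887655544444
[... 736 characters left out ...]
88889526478888843788888873389888986348888889953788888874
28 cccccaa738a77969c73ac7785685268589668526458856744885785673388577567347657756744765665674
29 ccccccb627957857b827a5894585278378569538748954454764883783386477567347557746634765774564
30 ccccccc727a69a55962783795596278378569528748843444553883783476478467347637746743665775664
31 ccccccc857867c84863784795586388479669638858533344345884784486488478458658757856876776776
32 abbbbbbbbb988997888888888788788788888878875433344345788888888888888888888888888888888888
33 888888889bb98888888888889898988888889899964544433334588888888888888888888888888888888888
34 c988888888888888888888888888777777667676643433444444578888888988888888888888888888888888
```

Request:
drive_tool --increments '[[[0.051,0.004,0,0],[0,0,0,-0.25],[0,0,0,-0.25],[0,0,0,0],[0,0,0,0]]]'

```text
t: 8.3
position: [459.0, 315.7, 208.5]
tool_rot: [-0.073, 0.997, -0.0, -0.0]
force: [0.2, -0.3, -0.2]
opening: -0.2
gripper_force: 0.0
```

Run:
```python
from dial import *
st();snap("wrist",7);c=np.load("wrist7.npz");c={q:c[q] for q in c}
p=c["T"][:3,3]-B;print("cam stand",(p@SX).round(1),(p@SY).round(1),(p[2]+98).round(1))
r=rect(c,-72.8,164.9,k=k);cv2.imwrite("r7.png",r);g=cv2.cvtColor(r,cv2.COLOR_BGR2GRAY)
h=cv2.inRange(cv2.cvtColor(r,cv2.COLOR_BGR2HSV),(12,120,80),(30,255,255));h[:,:350]=0;h[:,600:]=0;ys,xs=np.nonzero(h);print("hub x",xs.min(),xs.max(),"y",ys.min(),ys.max() )
cx,cy=448,480
fa=np.arange(-60,75,.5);a=np.radians(fa)
for R in(26,28):
    v=cv2.remap(cv2.GaussianBlur(g,(0,0),2.5),np.float32([cx+R*k*np.sin(a)]),np.float32([cy-R*k*np.cos(a)]),1)[0].astype(float)
    q,_=find_peaks(-v,prominence=12);print(R,[(fa[i],int(v[i])) for i in q])
a=np.radians(np.arange(-5,30,.5))
print("polar -5..30 step .5")
for R in np.arange(27,50,1):
    v=cv2.remap(g,np.float32([cx+R*k*np.sin(a)]),np.float32([cy-R*k*np.cos(a)]),1)[0]
    print(R,"".join(f"{q//8:x}"if q<128 else "F" for q in v))
```

```text
t 8.3 stand xyz -66.9 -24.1 208.5 tool y az 98.33 toolz [-0. -0. -1.] F stand 0.4 -0.0 -0.2 j [-0.51  0.52 -0.2   1.75  0.13  0.88  0.95] open -0.2 0.0
cam stand -104.7 -97.8 332.2
hub x 408 478 y 455 570
26 [(np.float64(-55.0), 87), (np.float64(-48.0), 42), (np.float64(-33.0), 29), (np.float64(-25.5), 82), (np.float64(-18.0), 29), (np.float64(-10.5), 83), (np.float64(-3.0), 35), (np.float64(12.0), 38), (np.float64(26.5), 32), (np.float64(41.5), 29), (np.float64(56.0), 38), (np.float64(71.0), 39)]
28 [(np.float64(-48.0), 37), (np.float64(-39.0), 62), (np.float64(-33.0), 40), (np.float64(-28.0), 70), (np.float64(-23.0), 53), (np.float64(-18.0), 29), (np.float64(-13.5), 61), (np.float64(-8.5), 55), (np.float64(-3.0), 32), (np.float64(11.5), 30), (np.float64(16.5), 56), (np.float64(21.5), 61), (np.float64(26.5), 31), (np.float64(31.5), 56), (np.float64(36.5), 53), (np.float64(41.5), 31), (np.float64(46.5), 51), (np.float64(51.0), 54), (np.float64(56.5), 35), (np.float64(61.5), 59), (np.float64(66.5), 59), (np.float64(71.5), 44)]
polar -5..30 step .5
27 a85334566668999aaaaaaaaa9999aa9632
[... 964 characters left out ...]
7777777777777776655566666666666555
41 45555444444444445555689aaaaabaaa98656655666666556565555555555555555555
42 44454445444444444455689aaaaabbbaa8654444444454545554444444444444444443
43 44344434433444444344579abaaaaaaaa8533444444444444444444444444444444444
44 23333333333333333333469aaaaaaaaa97423333333333333333323333333333343333
45 444444444444444444444689aaaaaaba97544444444444434444444545544544444444
46 4444444455555555555555689999999975554545555555555555555555555455554455
47 4444444455445445555555555555555444445544454454444444544444454444445544
48 4444444445545555555555555555555555544445444444444444444444445444444445
49 0000000000000000000000000000000004555444555445445445444444444444544454
```

Request:
drive_tool --increments '[[[0,0,-0.06,-0.305],[0,0,0,-0.305],[0,0,0,-0.305],[0,0,0,0]]]' --claw 46 --squeeze 30

```text
t: 8.85
position: [459.1, 315.5, 238.4]
tool_rot: [-0.297, 0.955, 0.0, -0.0]
force: [-0.1, 0.4, 0.6]
opening: 46.0
gripper_force: 0.0
```

Request:
drive_tool --increments '[[[-0.066,-0.045,0,0],[-0.066,-0.045,0,0],[-0.064,-0.044,0,0],[0,0,0,0],[0,0,0,0]]]'

```text
t: 9.48
position: [576.7, 316.7, 238.0]
tool_rot: [-0.298, 0.955, 0.0, -0.001]
force: [0.2, 0.4, 0.9]
opening: 46.3
gripper_force: 0.0
```

Run:
```python
from dial import *
st();w=snap("wrist",8);t=snap("top",8);c=np.load("wrist8.npz")
f=.204
for x in(-9,9):
  for y in (76,100):
    q=B+SX*x+SY*(y*np.cos(f)-77*np.sin(f))+np.array([0,0,y*np.sin(f)+77*np.cos(f)]);print("handle top corner",x,y,proj(c,q).round(1))
g=cv2.cvtColor(w,cv2.COLOR_BGR2HSV)
m=cv2.inRange(w,(10,20,45),(55,75,125));n,l,s,ce=cv2.connectedComponentsWithStats(m)
for i in range(1,n):
    if s[i,4]>60: print(s[i],ce[i].round(0))
```

```text
t 9.47 stand xyz -1.1 73.5 238.0 tool y az 124.62 toolz [-0.002 -0.    -1.   ] F stand -0.2 0.4 0.9 j [-0.36  0.66 -0.31  1.41  0.21  1.11  1.47] open 46.3 0.0
handle top corner -9 76 [334.2 217.1]
handle top corner -9 100 [334.  256.4]
handle top corner 9 76 [303.9 217. ]
handle top corner 9 100 [304.1 256.3]
[ 89   0  11  48 142] [94. 21.]
[ 269    0   52  205 3526] [297.  56.]
[382   0  91  35 870] [420.  24.]
[ 45  13  33  18 241] [62. 20.]
[  0  15  41  35 535] [20. 35.]
[ 82  29  12  58 177] [88. 57.]
[ 99  64  47  25 440] [129.  76.]
[78 67  6 20 61] [80. 78.]
[ 60 152  17  22 130] [ 68. 163.]
[210 160  19  57 262] [220. 186.]
[ 86 189  25  39 132] [ 97. 206.]
[309 213  30  46 825] [323. 233.]
[267 255  10  21 100] [272. 265.]
[367 255   9  26  64] [371. 264.]
[388 265  16  15 104] [395. 272.]
[472 306  19  20  64] [480. 313.]
[424 333  26  22 339] [435. 343.]
```

Request:
drive_tool --increments '[[[0,0.003,0.05,0],[0,0,0.04,0],[0,0,0.025,0],[0,0,0.012,0],[0,0,0,0]]]'

```text
t: 10.2
position: [576.7, 317.7, 175.1]
tool_rot: [-0.298, 0.955, 0.0, -0.0]
force: [-0.4, -0.3, 0.2]
opening: 45.8
gripper_force: 0.0
```

```bash
python3 -c "
from h import *
st()"
```

```text
t 10.2 stand xyz -1.8 74.1 175.1 tool y az 124.68 toolz [-0.  0. -1.] F stand 0.1 -0.5 0.2 j [-0.37  0.72 -0.3   1.48  0.23  0.98  1.45] open 45.8 0.0
```

Close on the handle.

Request:
drive_tool --increments '[[[0,0,0,0],[0,0,0,0],[0,0,0,0],[0,0,0,0]]]' --claw 0 --squeeze 30

```text
t: 10.7
position: [577.1, 318.1, 175.7]
tool_rot: [-0.298, 0.955, 0.0, 0.001]
force: [0.3, 0.1, 2.5]
opening: 17.4
gripper_force: 34.1
```

```bash
python3 -c "
from h import *
st()
# arc from actual grip point: phi .204 -> .054
p0,p1=.204,.054
y,z=74.1,175.1-98
l=np.array([y*np.cos(p0)+z*np.sin(p0),-y*np.sin(p0)+z*np.cos(p0)]);print('local',l)
prev=np.array([y,z])
for p in np.linspace(p0,p1,7)[1:]:
    q=np.array([l[0]*np.cos(p)-l[1]*np.sin(p),l[0]*np.sin(p)+l[1]*np.cos(p)]);print(p.round(3),q.round(2),'tx',(-(q-prev)[0]/500).round(4),'tz',(-(q-prev)[1]/500).round(4));prev=q
"
```

```text
t 10.7 stand xyz -1.9 74.7 175.7 tool y az 124.67 toolz [ 0.001  0.001 -1.   ] F stand 0.1 0.3 2.5 j [-0.37  0.71 -0.3   1.48  0.23  0.98  1.45] open 17.4 34.1
local [88.18300159 60.48948859]
0.179 [76.   75.22] tx -0.0038 tz 0.0038
0.154 [77.86 73.3 ] tx -0.0037 tz 0.0038
0.129 [79.67 71.33] tx -0.0036 tz 0.0039
0.104 [81.43 69.32] tx -0.0035 tz 0.004
0.079 [83.13 67.26] tx -0.0034 tz 0.0041
0.054 [84.79 65.16] tx -0.0033 tz 0.0042
```

Request:
drive_tool --increments '[[[-0.0038,0,0.0038,0],[-0.0037,0,0.0038,0],[-0.0036,0,0.0039,0],[-0.0035,0,0.004,0]]]'

```text
t: 11.2
position: [582.8, 322.2, 168.9]
tool_rot: [-0.298, 0.955, 0.0, 0.0]
force: [-2.0, -0.7, 8.1]
opening: 17.4
gripper_force: 35.2
```

Request:
drive_tool --increments '[[[-0.0034,0,0.0041,0],[-0.0033,0,0.0042,0],[0,0,0,0],[0,0,0,0]]]'

```text
t: 11.7
position: [585.8, 324.3, 164.6]
tool_rot: [-0.298, 0.955, 0.0, 0.001]
force: [-1.3, 0.3, 7.7]
opening: 17.5
gripper_force: 35.3
```

Request:
drive_tool --increments '[[[0,0,0,0],[0,0,0,0],[0,0,0,0],[0,0,0,0],[0,0,0,0]]]'

```text
t: 12.32
position: [585.8, 324.3, 164.6]
tool_rot: [-0.298, 0.955, 0.0, 0.001]
force: [-0.3, 0.7, 5.9]
opening: 17.3
gripper_force: 35.3
```

Run:
```python
from dial import *
s=st();y=(s["position"]-B)@SY;z=s["position"][2]-98
print("phi from tcp",np.arctan2(z,y)-np.arctan2(60.49,88.18), "start ref",np.arctan2(175.1-98,74.1)-np.arctan2(60.49,88.18),"radius",np.hypot(y,z),np.hypot(88.18,60.49))
snap("scene",9);c=np.load("scene9.npz");c={q:c[q] for q in c}
f=.054;yd=-58*np.cos(f)-80*np.sin(f);zd=98-58*np.sin(f)+80*np.cos(f);print("dial yz",yd,zd)
r=rect(c,yd,zd,k=10);g=cv2.cvtColor(r,cv2.COLOR_BGR2GRAY)
print("5px/mm rows: up +46..-20, cols right -30..30")
for v in range(46,-20,-2): print(f"{v:4d}","".join(f"{q//10:x}"if q<160 else"F" for q in g[480-v*10,480-300:480+300:10]))
```

```text
t 12.32 stand xyz -2.2 85.4 164.6 tool y az 124.69 toolz [ 0.001  0.001 -1.   ] F stand -0.7 0.2 5.9 j [-0.38  0.74 -0.3   1.46  0.24  0.98  1.44] open 17.3 35.3
phi from tcp 0.06098852537917265 start ref 0.20398017814294878 radius 108.25721675014094 106.93340217163205
dial yz -62.233357333143495 174.7529102708508
5px/mm rows: up +46..-20, cols right -30..30
  46 53322223323333334444444444444678976433333333332233467beFFFFF
  44 2122233333333333333334433333457abb974444333333332222347aeFFF
  42 222333333333333333334445443334679a97545555443333332211247bFF
  40 23333333332333333344444444433345676543334444444443333222359e
  38 333333333333334443222333222222345654322333222333334443321247
  36 333333333333322233322356765432233444544444333222223333332223
  34 22333333332222334678989accb96533345689a998866544332222333322
  32 33223222234456789abcddcbcccc975445679bccccccba98764210012222
  30 332222234689bbbbcbbbcccbbbbcb86556789aaaaaabccccbba865321122
  28 222123468abbcccba99aaaa9989aa8656799888888889abddddddcb86421
  26 1123579abbbbba99766789987778987669ceda877788889abcdddddca852
  24 346789ab
[... 738 characters left out ...]
FFFFfeefFFFffFFFFFFFFFFFFFFFFFFFFFFFFFFf
   0 FFFFFFFFFFFFFFFFFFFFFFFFFfeeefeddeFFFFFFFFFFFFFFFFFFFFFFFFFf
  -2 FFFFFFFFFFFFFFFFFFFFFFFFFFFeedcbbceFFFFFFFFFFFFFFFFFFFFFFFFF
  -4 FFFFFFFFFFFFFFFFFFFFFFFFFFFedcbccdfFFFFFFFFFFFFFFFFFFFFFFFFF
  -6 FFFFFFFFFFFFFFFFFFFFFFFFFfedcaaaceFFFFFFFFFFFFFFFFFFFFFFFFFF
  -8 FFFFFFFFFFFFFFFFFFFFFFFFFedbba99bdFFFFFFFFFFFFFFFFFFFFFFFFFF
 -10 FFFFFFFFFFFFFFFFFFFFFFFFfcaaa9999befFFFFFFFFFFFFFFFFFFFFFFFF
 -12 FFFFFFFFFFFFFFFFFFFFFFFFda88887778abeFFFFFFFFFFFFFFFFFFFFFFF
 -14 FFFFFFFFFFFFFFFFFFFFFFFeb86677666667acfFFFFFFFFFFFFFFFFFFFFF
 -16 FFFFFFFFFFFFFFFFFFFFFfda86556665554469cfFFFFFFFFFFFFFFFFFFFF
 -18 FFFFFFFFFFFFFFFFFFFFFea755555555554458beFFFFFFFFFFFFFFFFFFFF
```

Request:
drive_tool --increments '[[[-0.0013,0,0.0017,0],[0,0,0,0],[0,0,0,0],[0,0,0,0],[0,0,0,0]]]'

```text
t: 13.0
position: [586.3, 324.6, 163.9]
tool_rot: [-0.298, 0.955, 0.0, 0.001]
force: [-2.0, 0.2, 7.8]
opening: 17.7
gripper_force: 35.3
```

Request:
drive_tool --increments '[[[0,0,0,0],[0,0,0,0],[0,0,0,0],[0,0,0,0]]]'

```text
t: 13.5
position: [586.3, 324.6, 163.9]
tool_rot: [-0.298, 0.955, 0.0, 0.001]
force: [-0.2, -0.6, 8.0]
opening: 17.6
gripper_force: 35.3
```

```bash
cat > d3.py <<'E'
from dial import *
def ana(name,f):
    c=np.load(name);c={q:c[q] for q in c}
    yd=-58*np.cos(f)-80*np.sin(f);zd=98-58*np.sin(f)+80*np.cos(f)
    g=cv2.cvtColor(rect(c,yd,zd,k=10),cv2.COLOR_BGR2GRAY).astype(float)
    pt=[];x=np.arange(-5,6.,.1)
    for v in np.arange(6,18,1.):
        w=g[int(480-v*10),430:540];w=np.clip(w.max()-20-w,0,None);pt.append((w*x).sum()/w.sum())
    m=(g>170).astype(np.uint8);m=cv2.morphologyEx(m,cv2.MORPH_CLOSE,np.ones((61,61)));n,l,s,ce=cv2.connectedComponentsWithStats(m);i=l[480+60,480-200]
    # lug: polar, bright on bezel
    out=[]
    a=np.arange(-.15,.45,.005)
    for R in (41,42,43,44,45):
        v=cv2.remap(g.astype(np.float32),np.float32([480+R*10*np.sin(a)]),np.float32([480-R*10*np.cos(a)]),1)[0]
        j=v[:110].argmax();sl=slice(max(0,j-12),j+13);w=np.clip(v[sl]-50,0,None);out.append(((w*a[sl]).sum()/w.sum()).round(3))
    print(name,"pointer x mm",np.mean(pt).round(2),"slope",np.polyfit(np.arange(6,18,1.),pt,1)[0].round(3),"lug ang",out,np.mean(out).round(3))
ana("scene0.npz",.204);ana("scene9.npz",.061)
s=st();y=(s["position"]-B)@SY;z=s["position"][2]-98
f=np.arctan2(z,y)-np.arctan2(60.49,88.18);print("phi",f.round(4))
snap("scene",10);ana("scene10.npz",f)
E
python3 d3.py
```

```text
scene0.npz pointer x mm 0.06 slope 0.01 lug ang [np.float64(nan), np.float64(0.176), np.float64(0.169), np.float64(0.164), np.float64(0.159)] nan
scene9.npz pointer x mm -0.31 slope 0.013 lug ang [np.float64(0.057), np.float64(0.057), np.float64(0.053), np.float64(0.045), np.float64(0.036)] 0.05
t 13.5 stand xyz -2.1 85.9 163.9 tool y az 124.69 toolz [ 0.001  0.001 -1.   ] F stand 0.4 -0.5 8.0 j [-0.38  0.74 -0.3   1.45  0.24  0.98  1.44] open 17.6 35.3
phi 0.0534
scene10.npz pointer x mm -0.78 slope 0.018 lug ang [np.float64(0.042), np.float64(0.041), np.float64(0.037), np.float64(0.03), np.float64(0.028)] 0.036d3.py:15: RuntimeWarning: invalid value encountered in scalar divide
  j=v[:110].argmax();sl=slice(max(0,j-12),j+13);w=np.clip(v[sl]-50,0,None);out.append(((w*a[sl]).sum()/w.sum()).round(3))
```

```bash
cat > edge.py <<'E'
from dial import *
def edge(name,f,xd=-29.,k=4):
    c=np.load(name);c={q:c[q] for q in c};o=B*[1,1,0]+SX*xd
    # patch aligned with the table at tilt f: u to right (-y local), v up, local y 105..-105, z 8..44
    ly=(105,-105,-105,105);lz=(44,44,8,8);src=[];dst=[]
    for a,b in zip(ly,lz):
        src.append(proj(c,o+SY*(a*np.cos(f)-b*np.sin(f))+np.array([0,0,98+a*np.sin(f)+b*np.cos(f)])));dst.append(((105-a)*k,(44-b)*k))
    H=cv2.getPerspectiveTransform(np.float32(src),np.float32(dst));r=cv2.warpPerspective(c["image"],H,(210*k,36*k),flags=cv2.INTER_LINEAR)
    return r
def line(x,y):
    for t in (2.,1.,.7):
        p=np.polyfit(x,y,1);i=abs(y-np.polyval(p,x))<t;x,y=x[i],y[i]
    return np.polyfit(x,y,1),len(x)
k=4
for n,f in(("scene0.npz",.204),("scene9.npz",.061),("scene10.npz",.0534)):
    r=edge(n,f);cv2.imwrite(n[:-4]+"e.png",r[:,:,::-1])
    for ch in(0,1,2):
        g=cv2.GaussianBlur(r[:,:,ch].astype(np.float32),(0,0),sigmaX=5,sigmaY=3);d=cv2.Sobel(g,cv2.CV_32F,0,1)
        for lab,lo,hi in(("top",24,40),("bot",12,28)):
            sub=d[(44-hi)*k:(44-lo)*k,20:-20]
            for sg in(1,-1):
                j=(sg*sub).argmax(0);st_=(sg*sub).max(0);x=np.arange(sub.shape[1])/k;y=hi-j/k
                ok=st_>8
                if ok.sum()>100:
                    p,m=line(x[ok],y[ok]);print(n,ch,lab,sg,"slope(down right)",p[0].round(4),"at mid",np.polyval(p,100).round(2),"n",m)
E
python3 edge.py
```

```text
scene0.npz 0 top -1 slope(down right) 0.0071 at mid 29.92 n 365
scene0.npz 0 bot 1 slope(down right) 0.0042 at mid 19.37 n 278
scene0.npz 0 bot -1 slope(down right) 0.0 at mid 28.0 n 330
scene0.npz 1 top -1 slope(down right) 0.0021 at mid 30.26 n 348
scene0.npz 1 bot 1 slope(down right) 0.0039 at mid 19.57 n 328
scene0.npz 1 bot -1 slope(down right) -0.0 at mid 28.0 n 150
scene0.npz 2 top -1 slope(down right) 0.001 at mid 30.38 n 266
scene0.npz 2 bot 1 slope(down right) 0.0026 at mid 19.77 n 390
scene0.npz 2 bot -1 slope(down right) -0.0772 at mid 21.44 n 94
scene9.npz 0 top 1 slope(down right) -0.0328 at mid 36.94 n 95
scene9.npz 0 top -1 slope(down right) -0.0104 at mid 28.95 n 587
scene9.npz 0 bot 1 slope(down right) -0.0012 at mid 18.9 n 293
scene9.npz 0 bot -1 slope(down right) -0.0011 at mid 27.95 n 766
scene9.npz 1 top 1 slope(down right) -0.0305 at mid 37.05 n 104
scene9.npz 1 top -1 slope(down right) -0.0091 at mid 29.21 n 531
scene9.npz 1 bot 1 slope(down right) -0.0035 at mid 19.15 n 290
scene9.npz 1 bot -1 slope(down right) -0.0006 at mid 27.98 n 779
scene9.npz 2 top -1 slope(down right) -0.0104 at mid 29.37 n 490
scene9.npz 2 bot 1 slope(down right) -0.0043 at mid 19.42 n 325
scene9.npz 2 bot -1 slope(down right) -0.0006 at mid 27.97 n 743
scene10.npz 0 top -1 slope(down right) -0.0102 at mid 28.93 n 619
scene10.npz 0 bot 1 slope(down right) -0.0058 at mid 18.92 n 320
scene10.npz 0 bot -1 slope(down right) -0.0013 at mid 27.94 n 774
scene10.npz 1 top 1 slope(down right) -0.0072 at mid 37.22 n 105
scene10.npz 1 top -1 slope(down right) -0.0098 at mid 29.19 n 536
scene10.npz 1 bot 1 slope(down right) -0.0065 at mid 19.17 n 354
scene10.npz 1 bot -1 slope(down right) -0.0006 at mid 27.97 n 785
scene10.npz 2 top -1 slope(down right) -0.0116 at mid 29.33 n 471
scene10.npz 2 bot 1 slope(down right) -0.0068 at mid 19.39 n 376
scene10.npz 2 bot -1 slope(down right) -0.0007 at mid 27.97 n 746
```

Request:
drive_tool --increments '[[[-0.0017,0,0.0022,0],[0,0,0,0],[0,0,0,0],[0,0,0,0],[0,0,0,0]]]'

```text
t: 14.18
position: [587.1, 325.2, 162.8]
tool_rot: [-0.298, 0.955, 0.0, 0.001]
force: [-1.0, -0.2, 6.5]
opening: 17.6
gripper_force: 35.3
```

Request:
drive_tool --increments '[[[0,0,0,0],[0,0,0,0],[0,0,0,0],[0,0,0,0]]]'

```text
t: 14.68
position: [587.1, 325.2, 162.8]
tool_rot: [-0.298, 0.955, 0.0, 0.001]
force: [0.4, -0.6, 7.4]
opening: 17.1
gripper_force: 35.3
```

```bash
sed -i 's/scene10.npz/scene11.npz/;s/snap("scene",10)/snap("scene",11)/;s/ana("scene0.*//' d3.py; sed -i 's/("scene9.npz",.061),("scene10.npz",.0534)/("scene11.npz",.0534),/' edge.py; python3 d3.py; python3 edge.py | grep -E "scene11.*(top -1|bot 1)"
```

```text
t 14.68 stand xyz -2.1 86.9 162.8 tool y az 124.69 toolz [ 0.001  0.001 -1.   ] F stand 0.7 -0.0 7.4 j [-0.38  0.75 -0.29  1.45  0.24  0.98  1.44] open 17.1 35.3
phi 0.0396
scene11.npz pointer x mm -1.15 slope -0.083 lug ang [np.float64(0.038), np.float64(0.032), np.float64(0.026), np.float64(0.02), np.float64(0.015)] 0.026
scene11.npz 0 top -1 slope(down right) 0.0017 at mid 28.91 n 585
scene11.npz 0 bot 1 slope(down right) 0.0061 at mid 18.87 n 324
scene11.npz 1 top -1 slope(down right) 0.0024 at mid 29.14 n 496
scene11.npz 1 bot 1 slope(down right) 0.007 at mid 19.22 n 358
scene11.npz 2 top -1 slope(down right) 0.0005 at mid 29.28 n 464
scene11.npz 2 bot 1 slope(down right) 0.0083 at mid 19.46 n 409
```

Request:
drive_tool --increments '[[[0,0,0,0],[0,0,0,0],[0,0,0,0],[0,0,0,0],[0,0,0,0]]]'

```text
t: 15.35
position: [587.1, 325.2, 162.8]
tool_rot: [-0.298, 0.955, 0.0, 0.001]
force: [-0.9, 0.9, 7.4]
opening: 17.8
gripper_force: 35.3
```

Run:
```python
from dial import *
s=st();snap("scene",12)
for n,f in(("scene12.npz",.05),("scene0.npz",.2)):
    c=np.load(n);c={q:c[q] for q in c};yd=-58*np.cos(f)-80*np.sin(f);zd=98-58*np.sin(f)+80*np.cos(f)
    r=rect(c,yd,zd,k=10);g=cv2.cvtColor(r,cv2.COLOR_BGR2GRAY)
    h=cv2.inRange(cv2.cvtColor(r,cv2.COLOR_BGR2HSV),(12,90,80),(30,255,255));h[:,:380]=0;h[:,580:]=0;h[:400]=0;h[580:]=0;ys,xs=np.nonzero(h);print(n,"hub mm",xs.mean()/10-48,48-ys.mean()/10,len(xs))
    for v in range(46,2,-2): print(f"{v:4d}","".join(f"{q//10:x}"if q<160 else"F" for q in g[480-v*10,480-120:480+160:5]))
```

```text
t 15.35 stand xyz -2.1 86.9 162.8 tool y az 124.69 toolz [ 0.001  0.001 -1.   ] F stand -1.3 -0.2 7.4 j [-0.38  0.75 -0.29  1.45  0.24  0.98  1.44] open 17.8 35.3
scene12.npz hub mm -0.7732452681388011 -0.39373028391167253 5072
  46 333334444443333445789abcccba8753222222233333333333333333
  44 3333344444444444456789abccbba876544454444444333333333333
  42 44444444445544443344567888988776555666666666555444444443
  40 33332222223333333333445666766655433333344444444444444444
  38 12223332221111112222334556666554433323333333322222222222
  36 34456778888876554443334444556666666666666777666654443322
  34 aaaaaabbccddccb9876555444556677899aabbbbbbbbbbbbaa998877
  32 dddcccbbbbbbbbba98776555566778899abbcccccccccccddcccccbb
  30 cccbbbaa988899aaa98776655566778899999999999999aaabbbcccc
  28 abbccbba988889aaaa988888999aaaa9988777777777777778888889
  26 89abccccbaa999aaaaaaabbcdeefffedcba998888888888777777777
  24 9aabccccbbbbbccccccccddefFFFFFFfedcccccccccbbaa988888888
  22 fffffffeeddddefffffeeeeeffFFFFFFfeeeeffFFffeddccbbbaaaaa
  20 FFFFFFFFFFfffeeeeeeddddddefFFFFFFFFFFFFFFFFFfffeeeeeeedc
  18
[... 1216 characters left out ...]
ccdddccbaa99998888
  24 cdddddddddeeffffffedccbaaabbcdddeeeeeeeeddddccccbbbba987
  22 dddeeeeeeeeefffFffeedcbbbbbbccdeeeeeeeeeeeeeeeddeeedcba9
  20 ddeeeeeeeeeeefffffedccbaaaabbcddeeeeeeeeeeeeeeeeeeeeeedc
  18 eeeeeeeeeeeeffffffedcbaa99aabcdeeeeeeeeeeeeeeeffffffffff
  16 eeeeeeeeeeeffffffeedcaa98899acdeeeeeeeeeeffeeeeeefffffff
  14 eeeeeeeeeeeefffffeddcaa988889bcddeeeeeeeeeeeeeeeeeeeffff
  12 eeeeeeeeeeeefffffeddcba98889abcdddeeeeeeeeeeeeeeeeeeeeee
  10 eeeeeeeeeeeefffffeddcba99899bccdeeeeeeeeeeeeeeeeeeeeeeee
   8 eeeeeeeeeeeeffffeedcba998899bcddeeeeeeeeeeeeeeeeeeeeeeee
   6 eeeeeeeeeeeeffffeedcba987778abcddeeeeeeeeeeeeeeeeeeeeeee
   4 eeeeeeeeeeeffffeeeeddcbaa999abcddeeeeeeeeeeeeeeeeffffeee
```

```bash
python3 -c "
from workcell import *
print(hand_in())"
```

```text
the job is handed in; nothing more can be done
None
```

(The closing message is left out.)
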